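Put the wash-day things away by kind

TASK

Put the wash-day things away by kind: both clothes pegs flat in the low wooden tray (not on one another), the two dropper bottles upright in the grey caddy, one in each cell, and the soap centred in the soap dish, lying flat and lengthwise. Leave the marker pen and the round timer where they are.

Things in the scene. Friction and masses are not known exactly. Their poses are not given: they have to be found in the camera images.
- peg_a_mid (a point): wooden clothes peg, a bar 15 mm wide (x), 72 mm long (y), 12 mm high (z), lying on the worktop; one of two alike. Point: its centre, 6 mm above its underside
- peg_b_mid (a point): wooden clothes peg, a bar 15 mm wide (x), 72 mm long (y), 12 mm high (z), lying on the worktop; the other of two alike. Point: its centre, 6 mm above its underside
- bottle_a_mid (a point): small brown dropper bottle with a black rubber top, round, 33 mm across the body, 102 mm high, standing upright; one of two alike. Point: its centre, 51 mm above its foot; z up its axis. The widest part, to grip, reaches from the foot to about the centre
- bottle_b_mid (a point): small brown dropper bottle with a black rubber top, round, 33 mm across the body, 102 mm high, standing upright; the other of two alike. Point: its centre, 51 mm above its foot; z up its axis. The widest part, to grip, reaches from the foot to about the centre
- soap_mid (a point): green bar of soap with rounded ends, 44 mm wide (x), 72 mm long (y), 21 mm high. Point: its centre, half-way up
- peg_tray: low open wooden tray, fixed to the worktop, 110 mm (x) by 190 mm (y) outside, 16 mm high; walls 4 mm, floor 4 mm thick. Origin: the centre of its underside, on the worktop; z up
- bottle_caddy: grey open caddy, fixed to the worktop, 80 mm (x) by 172 mm (y) outside, 28 mm high; walls and floor 4 mm. One 4 mm wall across the middle makes two cells, each 72 mm (x) by 82 mm (y) inside, centred at y = +43 mm and -43 mm. Small lips stick out 11 mm at its ends. Origin: the centre of its underside, on the worktop; z up
- soap_dish: cream oval soap dish, fixed to the worktop, 82 mm (x) by 122 mm (y), 20 mm high at the rim; the soap rests on a ribbed floor 7 mm above the worktop and lies lengthwise along y. Origin: the centre of its underside, on the worktop; z up
- marker_mid (a point): bystander, not to be moved: green and white marker pen, 17 mm thick, 135 mm long (y), lying among the things. Point: its centre
- timer_mid (a point): bystander, not to be moved: round wind-up timer, 65 mm across, 49 mm high, standing among the things. Point: its centre

How it is judged:
At the end, for the whole second after the job is handed in: Both pegs flat on the tray floor (centre under 14.5 mm above the tray's underside); one bottle on the floor of each caddy cell, within 0.1 rad of upright; soap flat on the dish (within 0.2 rad), centres within 15 mm, lengths within 0.35 rad; all five at rest (x of peg_a_mid in the frame of peg_tray between -0.05 and 0.05 m and y of peg_a_mid in the frame of peg_tray between -0.09 and 0.09 m and z of peg_a_mid in the frame of peg_tray between 0.003 and 0.0145 m and x of peg_b_mid in the frame of peg_tray between -0.05 and 0.05 m and y of peg_b_mid in the frame of peg_tray between -0.09 and 0.09 m and z of peg_b_mid in the frame of peg_tray between 0.003 and 0.0145 m and x of bottle_a_mid in the frame of bottle_caddy between -0.036 and 0.036 m and y of bottle_a_mid in the frame of bottle_caddy between -0.082 and 0.082 m and z of bottle_a_mid in the frame of bottle_caddy between 0.05 and 0.06 m and angle between each of bottle_a_mid, bottle_b_mid's own z axis and vertical below 0.1 rad and x of bottle_b_mid in the frame of bottle_caddy between -0.036 and 0.036 m and y of bottle_b_mid in the frame of bottle_caddy between -0.082 and 0.082 m and z of bottle_b_mid in the frame of bottle_caddy between 0.05 and 0.06 m and ((y of bottle_a_mid in the frame of bottle_caddy above 0 m and y of bottle_b_mid in the frame of bottle_caddy below 0 m) or (y of bottle_a_mid in the frame of bottle_caddy below 0 m and y of bottle_b_mid in the frame of bottle_caddy above 0 m)) and horizontal distance between soap_mid and soap_dish below 0.015 m and angle between the y axis of soap_mid and the y axis of soap_dish, either way round below 0.35 rad and z of soap_mid in the frame of soap_dish between 0.01 and 0.024 m and angle between soap_mid's own z axis and vertical below 0.2 rad and linear speed of each of peg_a, peg_b, bottle_a, bottle_b, soap below 0.02 m/s); the robot touches nothing.
It fails at once if the marker pen or the timer is moved by more than 25 mm (distance of any of marker_mid, timer_mid from where it was at the start of the episode above 0.025 m).
It also fails if it takes over 136 s, if anything falls off the work surface, if the arm or the gripper's body presses on something with over 40 N, if the wrist force passes 120 N, or if a joint passes its speed limit or range.

ROBOT

A 6-joint arm with a two-finger parallel gripper is mounted at the origin on a cart in front of the work surface, level with it; the furniture and walls round the work are solid. World frame = base frame: x ahead of the robot, y to its left, z up, the work surface at z = 0. Lengths are in m, angles in rad, forces in N, time in s.
With the tool pointing down it reaches from about 0.275 to 0.75 m from the base axis. Payload 10.2 kg.
Tool frame: the origin (TCP) lies where the fingers leave the gripper's body, on its centre line; the fingertips stand 64 mm ahead of it and the grasp point (between the pads) lies 45 mm ahead of it; z points along the fingers, y is the direction in which the jaws open and shut (so a half turn about z gives the same grasp; the last joint's range is limited). The gripper opens to 88 mm and grips with 3 to 60 N. Pads are 18 mm wide; open, the fingers measure 123 mm over their backs; the gripper's body (75 mm by 187 mm) begins 45 mm behind the grasp point.
Start: joints at [-0.223, 0.313, 1.498, -0, 1.331, -0.223], TCP at [0.525, -0, 0.303] pointing down, gripper open.
Joint ranges: [-2.94, 2.94], [-0.97, 2.17], [0.19, 2.56], [-1.23, 4.37], [0.02, 3.11], [-2.88, 2.88]. Speed limits (rad/s): [2.39, 2.39, 3.01, 3.14, 3.14, 3.14].

INTERFACE

Orientations are given as a 3x3 rotation matrix whose columns are the frame's x, y, z axes.
In Python, from station import bot gives the robot as it stands.
- The arm moves only by the tool drive_tool, never from a script. Its argument "increments" is a list of rows, each an object with "rotation": the turn, a rotation vector about the tool's x, y, z in degrees, a list of three; "xyz": the shift along the tool's x, y, z in m, a list of three; "jaw": the opening, from 0 (shut) to 1 (fully open). In form: [{"rotation": [ax, ay, az], "xyz": [x, y, z], "jaw": jaw}, ...]. A call has 1 to 20 rows; each row is the pose to reach, as a shift and turn from the pose measured when the call began, along the tool's axes at that moment; what a row does not reach only later rows make up. A row lasts 1/12 s, in which the tool goes at most 41.7 mm and 7.16 degrees, less where a joint would pass 70% of its speed; a pose out of reach is approached as far as the arm can. A call with a gripper value outside its range is refused whole. The fingers move at their own pace and stop on an object; "grip_force" is the grip in N (left out, the last holds). Time passes only in rows, so rows that repeat a pose let the fingers close. It gives the time, the measured TCP pose, the force and the opening at its end, in the units of the state.
- bot.get_obs(): the state, without advancing time (a new reading comes with each control period).
- bot.get_image(name): name is "scene" or "side" or "wrist"; returns a dict with "pixels" (384x512x3 uint8, blue, green, red), "range_z" (384x512 float32, m along the optical axis (not along the pixel's ray), 0 where there is no reading), "fx", "fy", "cx", "cy" (pixels), "D" ([k1, k2, p1, p2, k3] as OpenCV has them; the pictures are not rectified), "position" and "rotation" of the camera in the world; the wrist camera has in their place "mount" (4x4, takes a point from camera to tool coordinates, whose origin is the TCP and whose axes are the flange's). Camera axes: x right, y up, looking along -z (the intrinsics and any distortion apply to the point x, -y, -z); pixel columns grow to the right and rows downward; lengths in m; the calibration is good to about 2 mm. A picture is of the moment at which its call begins: read the wrist's pose just before it.
- bot.sign_off(): hands the job in, once; it reports no verdict.
The state is a dict: "time": time; "q": joint angles; "dq": joint speeds; "joint_torque": joint torques, N m; "eef_pos": TCP position; "tcp_rot": TCP orientation; "contact_force": force on the tool from outside, world axes, zero at the start; "wrist_torque": the same for the moment, N m; "grip_width": opening from 0.0 (shut) to 1.0 (fully open).
Only numpy, scipy, OpenCV 4.12 (cv2) and the standard library are available. Lean on these libraries where they do the work, as an engineer would, in place of code of your own. Each camera call takes 0.05 s, during which the arm holds its last target. There are 200 camera calls.

## Working session

There is one attempt and no reset: what is moved stays moved. The work goes in short steps, Python scripts to look and compute and a tool call to move; the robot and the scene stay as the last step left them, time stands still between calls to the robot, and variables do not carry over. Pictures are saved under pics/ and viewed, about 12 in all and at most 16, crops included, and the job is handed in when it is done.

Besides the shell and the picture viewer there is one more tool, called after "Request:" as name(argument=value, ...), one argument or row to a line, values as JSON. drive_tool: Moves the arm, as the interface text tells. Its arguments: {"type":"object","properties":{"increments":{"type":"array"},"grip_force":{"type":"number"}},"required":["increments"]}

```bash
ls; mkdir -p pics; cat > h.py <<'E'
import numpy as np, cv2
from station import bot
def grab(name):
    o=bot.get_obs(); im=bot.get_image(name)
    if 'mount' in im:
        T=np.eye(4); T[:3,:3]=np.array(o['tcp_rot']); T[:3,3]=o['eef_pos']
        T=T@np.array(im['mount']); R,p=T[:3,:3],T[:3,3]
    else: R,p=np.array(im['rotation']),np.array(im['position'])
    return im,R,p
def cloud(im,R,p):
    z=im['range_z']; h,w=z.shape
    K=np.array([[im['fx'],0,im['cx']],[0,im['fy'],im['cy']],[0,0,1.]])
    u,v=np.meshgrid(np.arange(w),np.arange(h))
    n=cv2.undistortPoints(np.stack([u,v],-1).reshape(-1,1,2).astype(np.float64),K,np.array(im['D'],float)).reshape(h,w,2)
    c=np.stack([n[...,0]*z,-n[...,1]*z,-z],-1)
    P=c@R.T+p; P[z==0]=np.nan
    return P
E
python3 - <<'E'
from h import *
o=bot.get_obs(); print(o['time'],o['eef_pos'],o['tcp_rot'],o['grip_width'])
ims=[]
for n in ('scene','side','wrist'):
    im,R,p=grab(n); np.savez(n+'0.npz',P=cloud(im,R,p),px=im['pixels']); ims.append(im['pixels']); print(n,p)
cv2.imwrite('pics/scene0.png',ims[0]);cv2.imwrite('pics/side0.png',ims[1]);cv2.imwrite('pics/wrist0.png',ims[2])
E
```

```text
pics
0.0 [5.24842036e-01 8.59227994e-07 3.02197643e-01] [[ 2.06876140e-05  9.99999330e-01 -1.15723585e-03]
 [ 9.99999968e-01 -2.03939476e-05  2.53776595e-04]
 [ 2.53752824e-04 -1.15724106e-03 -9.99999298e-01]] 1.0015857927326968
scene [-0.30372505  0.59356906  0.95516379]
side [ 0.22874032 -0.85158542  0.52267166]
wrist [0.52580833 0.06469249 0.38439531]
```

```bash
python3 - <<'E'
from h import *
# ortho top-down 1mm/px mosaic; x up (0.15..0.85), y left (+.45..-.45)
out=np.zeros((700,800,3),np.uint8); H=np.full((700,800),-1.)
for n in ('scene0','side0','wrist0'):
    d=np.load(n+'.npz'); P=d['P'].reshape(-1,3); c=d['px'].reshape(-1,3)
    ok=np.isfinite(P).all(1)&(P[:,2]<.13)&(P[:,2]>-.02); P=P[ok]; c=c[ok]
    r=((.85-P[:,0])*1000).astype(int); k=((.4-P[:,1])*1000).astype(int)
    ok=(r>=0)&(r<700)&(k>=0)&(k<800)
    for a,b,z,cc in zip(r[ok],k[ok],P[ok,2],c[ok]):
        s=np.s_[max(a-1,0):a+2,max(b-1,0):b+2]
        m=H[s]<z-.0; H[s][m]=z; out[s][m]=cc
np.save('H.npy',H)
for v in range(0,700,100): cv2.line(out,(0,v+50),(799,v+50),(80,80,80),1); cv2.putText(out,f'x{.8-v/1000:.1f}',(0,v+48),0,.4,(255,255,255))
for v in range(0,800,100): cv2.line(out,(v,0),(v,699),(80,80,80),1); cv2.putText(out,f'y{.4-v/1000:.1f}',(v,10),0,.4,(255,255,255))
cv2.imwrite('pics/top.png',out[:600])
E
```

```text
(no output)
```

View pics/scene0.png

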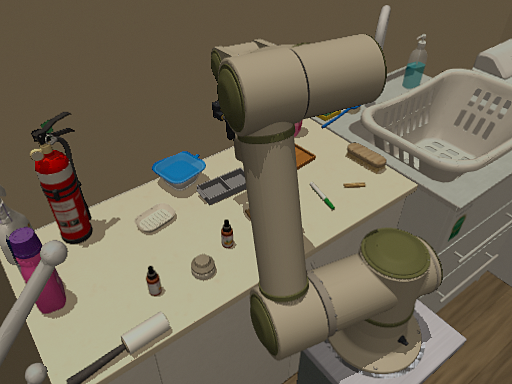

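View pics/top.png

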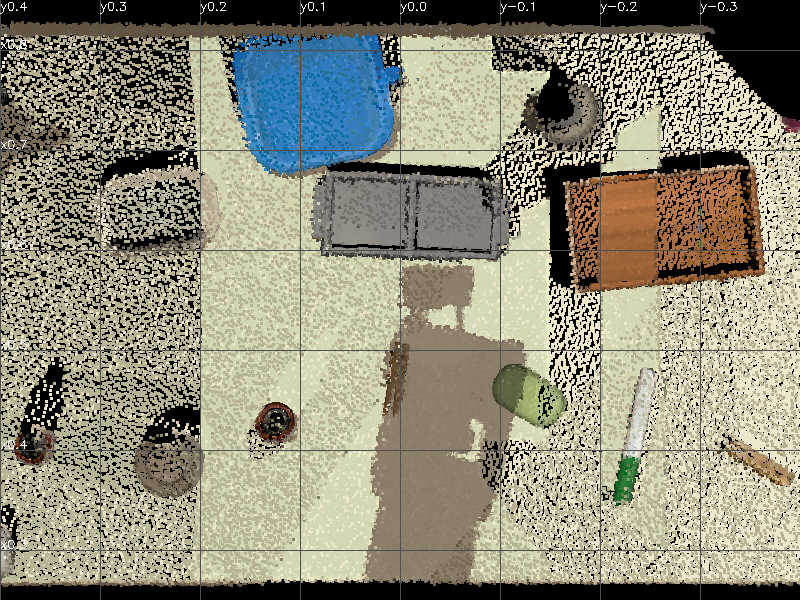

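```bash
cat >> h.py <<'E'
def rect(Q):
    (c,s,a)=cv2.minAreaRect((Q[:,:2]*1000).astype(np.float32)); 
    if s[0]<s[1]: a+=90; s=s[::-1]
    a=(a+90)%180-90   # angle of long axis from world x, deg
    return np.round(np.array(c)/1000,4),np.round(s,1),round(a,1)
def fit(P,x0,x1,y0,y1,z0,z1):
    Q=P.reshape(-1,3); Q=Q[(Q[:,0]>x0)&(Q[:,0]<x1)&(Q[:,1]>y0)&(Q[:,1]<y1)&(Q[:,2]>z0)&(Q[:,2]<z1)]
    if len(Q)<5: return len(Q)
    lo,hi=np.percentile(Q,[2,98],0)
    return len(Q),rect(Q),np.round(lo,3),np.round(hi,3)
E
python3 - <<'E'
from h import *
R={'pegA':(.42,.52,-.03,.03,.006,.03),'pegB':(.34,.43,-.41,-.30,.006,.03),'soap':(.41,.5,-.18,-.08,.012,.04),'bot1':(.38,.47,.08,.17,.02,.12),
'bot2':(.36,.45,.325,.41,.01,.12),'bot2top':(.36,.45,.325,.41,.08,.12),'bot1top':(.36,.45,.08,.17,.08,.12),'timer':(.33,.45,.19,.28,.01,.06),'marker':(.34,.49,-.28,-.2,.008,.03),
'tray':(.54,.7,-.38,-.14,.012,.03),'caddy':(.57,.69,-.12,.1,.023,.035),'dish':(.55,.72,.17,.31,.014,.03)}
for n in ('scene0','side0','wrist0'):
    P=np.load(n+'.npz')['P']
    for k,r in R.items(): print(n,k,fit(P,*r))
    q=P.reshape(-1,3); q=q[(abs(q[:,0]-.5)<.02)&(abs(q[:,1]-.1)<.1)]; print('table',np.nanmedian(q[:,2]) if len(q) else 0)
E
```

```text
scene0 pegA (30, (array([0.4882, 0.0081]), array([40. , 13.5]), -29.8), array([ 0.47 , -0.005,  0.007]), array([0.505, 0.013, 0.015]))
scene0 pegB (105, (array([ 0.3864, -0.3608]), array([91.9, 85.4]), 89.3), array([ 0.346, -0.4  ,  0.006]), array([ 0.421, -0.319,  0.016]))
scene0 soap 0
scene0 bot1 (234, (array([0.423 , 0.1294]), array([32.3, 26.4]), 54.6), array([0.41 , 0.116, 0.021]), array([0.435, 0.143, 0.1  ]))
scene0 bot2 (313, (array([0.3994, 0.3692]), array([32.5, 27.8]), 73.9), array([0.387, 0.354, 0.012]), array([0.411, 0.384, 0.099]))
scene0 bot2top (42, (array([0.4026, 0.3693]), array([12.8,  9.9]), 27.4), array([0.397, 0.363, 0.08 ]), array([0.408, 0.374, 0.102]))
scene0 bot1top (37, (array([0.4251, 0.1291]), array([14.1,  9.9]), 48.8), array([0.42 , 0.122, 0.081]), array([0.431, 0.133, 0.103]))
scene0 timer (472, (array([0.3824, 0.2354]), array([63.1, 56.2]), 65.5), array([0.356, 0.206, 0.012]), array([0.406, 0.264, 0.053]))
scene0 marker (146, (array([ 0.4126, -0.2328]), array([137.6,  15.7]), -11.7), array([ 0.349, -0.246,  0.009]), array([ 0.474, -0.215,  0.02 ]))
s
[... 2590 characters left out ...]
6, 0.1231]), array([13. , 11.7]), 34.8), array([0.424, 0.118, 0.081]), array([0.436, 0.129, 0.101]))
wrist0 timer 0
wrist0 marker (879, (array([ 0.4145, -0.2342]), array([135.6,  15.8]), -12.9), array([ 0.352, -0.25 ,  0.008]), array([ 0.478, -0.218,  0.017]))
wrist0 tray (205, (array([ 0.6188, -0.2202]), array([112.5,  58.9]), -0.0), array([ 0.563, -0.246,  0.012]), array([ 0.674, -0.191,  0.018]))
wrist0 caddy (2175, (array([ 0.6351, -0.0116]), array([194.3,  80.9]), 87.9), array([ 0.594, -0.105,  0.023]), array([0.676, 0.084, 0.029]))
wrist0 dish (217, (array([0.6445, 0.1872]), array([61.1, 11.5]), 3.4), array([0.615, 0.182, 0.014]), array([0.673, 0.194, 0.022]))
table 0.31964269673435874
```

```bash
python3 - <<'E'
from h import *
P=np.vstack([np.load(n+'0.npz')['P'].reshape(-1,3) for n in('side','scene')])
for x in np.arange(.25,.85,.05):
    r=[]
    for y in np.arange(.6,-.5,-.05):
        q=P[(abs(P[:,0]-x)<.025)&(abs(P[:,1]-y)<.025)]
        z=np.percentile(q[:,2],95) if len(q)>5 else np.nan
        r.append('  .' if np.isnan(z) else f'{z*100:3.0f}')
    print(f'{x:.2f}',' '.join(r))
E
```

```text
0.25   0   0   3   3   1   0   0  65   0   0  64  64  57   0   0   0   0   0   0   0   0   0
0.30   3   3   5   5   5   0   0   0   0   0   0  61  57   0   0   0   0   0   0   0   0   0
0.35   0   0   0   0   0   0   0   5   4   0   0  60  56   0   0   0   1   1   0   0   1   0
0.40   0   0   0   0   6   9   0   5   5   8   7  58  56  54   0   0   1   2   0   1   1   4
0.45   0   0   0   0   0   0   0   0   0   8  10  55  35  54   2   2   0   2   0   0   0   4
0.50  24  22   0   0   0   0   0   0   0   0   0  54  53  53   2   0   0   1   0   0   0   4
0.55  24  24   0   0   0   0   0   0   0   0   0  53  43  52   0   0   2   2   1   0   0   1
0.60  12  13   0   0   0   0   2   2   2   0   3  35  35  34   3   2   1   0   1   2   0   0
0.65  16   4   0   0   0   1   2   2   2   0   3   3   3   3   3   2   1   1   1   2   0   0
0.70  19   0  32  34  26   0   0   2   2   7   7   7   7   0   0  16  10   0   2   2  10   0
0.75  23  13  27  36  37  33   0   1   1   7   7   7   7   0   1  18  12   0   0   0  29  26
0.80  59  52  48  58  61  60  59  58  57  56  56  55  54  54  54  54  54  54  54  55  53  41
```

Request:
drive_tool(
  increments=[
    {"rotation": [0, 0, 0], "xyz": [0.04, -0.03, 0.0], "jaw": 1},
    {"rotation": [0, 0, 0], "xyz": [0.08, -0.06, 0.01], "jaw": 1},
    {"rotation": [0, 0, 0], "xyz": [0.11, -0.09, 0.03], "jaw": 1},
    {"rotation": [0, 0, 0], "xyz": [0.1235, -0.095, 0.06], "jaw": 1},
    {"rotation": [0, 0, 0], "xyz": [0.1235, -0.095, 0.09], "jaw": 1},
    {"rotation": [0, 0, 0], "xyz": [0.1235, -0.095, 0.1], "jaw": 1},
    {"rotation": [0, 0, 0], "xyz": [0.1235, -0.095, 0.1], "jaw": 1},
    {"rotation": [0, 0, 0], "xyz": [0.1235, -0.095, 0.1], "jaw": 1},
  ],
)

```text
time: 0.82
eef_pos: [0.43, 0.1235, 0.2026]
tcp_rot: [[-0.0, 1.0, -0.001], [1.0, 0.0, 0.0], [0.0, -0.001, -1.0]]
contact_force: [0.5, -0.5, 0.7]
grip_width: 1.002
```

```bash
cat > w.py <<'E'
from h import *; import sys
im,R,p=grab('wrist'); P=cloud(im,R,p); cv2.imwrite('pics/'+sys.argv[1],im['pixels'])
o=bot.get_obs(); print(o['time'],np.round(o['eef_pos'],4),np.round(o['contact_force'],1)); R=np.array(o['tcp_rot'])
print('theta',np.round(np.degrees(np.arctan2(R[1,1],R[0,1])),2),'tilt',np.round(R[:2,2],4))
for a in sys.argv[2:]: print(a,fit(P,*map(float,a.split(','))))
E
python3 w.py w1.png .38,.47,.08,.17,.08,.12 .38,.47,.08,.17,.02,.12
```

```text
0.8667 [0.4304 0.1234 0.2033] [-0.8  0.3  0.3]
theta -0.02 tilt [0.0005 0.0002]
.38,.47,.08,.17,.08,.12 (386, (array([0.4287, 0.1241]), array([12.5, 12.5]), 39.6), array([0.423, 0.119, 0.081]), array([0.434, 0.13 , 0.102]))
.38,.47,.08,.17,.02,.12 (1722, (array([0.4289, 0.126 ]), array([33. , 28.9]), -4.5), array([0.414, 0.117, 0.026]), array([0.444, 0.14 , 0.101]))
```

View pics/w1.png

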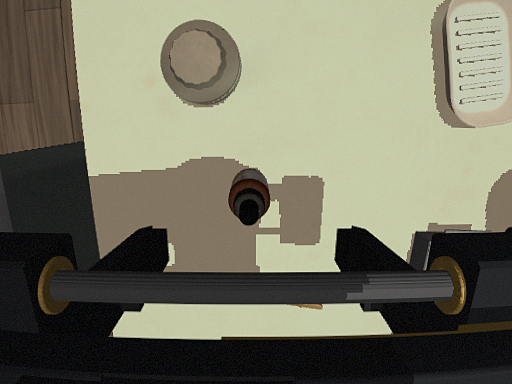

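Request:
drive_tool(
  grip_force=20,
  increments=[
    {"rotation": [0, 0, 0], "xyz": [0, -0.001, 0.03], "jaw": 1},
    {"rotation": [0, 0, 0], "xyz": [0, -0.001, 0.06], "jaw": 1},
    {"rotation": [0, 0, 0], "xyz": [0, -0.001, 0.085], "jaw": 1},
    {"rotation": [0, 0, 0], "xyz": [0, -0.001, 0.098], "jaw": 1},
    {"rotation": [0, 0, 0], "xyz": [0, -0.001, 0.098], "jaw": 1},
    {"rotation": [0, 0, 0], "xyz": [0, -0.001, 0.098], "jaw": 0.2},
    {"rotation": [0, 0, 0], "xyz": [0, -0.001, 0.098], "jaw": 0.2},
    {"rotation": [0, 0, 0], "xyz": [0, -0.001, 0.098], "jaw": 0.2},
    {"rotation": [0, 0, 0], "xyz": [0, -0.001, 0.098], "jaw": 0.2},
    {"rotation": [0, 0, 0], "xyz": [0, -0.001, 0.098], "jaw": 0.2},
    {"rotation": [0, 0, 0], "xyz": [0, -0.001, 0.098], "jaw": 0.2},
    {"rotation": [0, 0, 0], "xyz": [0, -0.001, 0.098], "jaw": 0.2},
    {"rotation": [0, 0, 0], "xyz": [0, -0.001, 0.098], "jaw": 0.2},
  ],
)

```text
time: 1.95
eef_pos: [0.4295, 0.1234, 0.1054]
tcp_rot: [[0.0, 1.0, 0.001], [1.0, -0.0, 0.0], [0.0, 0.001, -1.0]]
contact_force: [0.8, -0.2, -0.1]
grip_width: 0.42
```

Request:
drive_tool(
  increments=[
    {"rotation": [0, 0, 0], "xyz": [0, 0, 0], "jaw": 0.2},
    {"rotation": [0, 0, 0], "xyz": [0, 0, 0], "jaw": 0.2},
    {"rotation": [0, 0, 0], "xyz": [0, 0, 0], "jaw": 0.2},
    {"rotation": [0, 0, 0], "xyz": [0, 0, 0], "jaw": 0.2},
    {"rotation": [0, 0, 0], "xyz": [0, 0, -0.01], "jaw": 0.2},
    {"rotation": [0, 0, 0], "xyz": [0, 0, -0.03], "jaw": 0.2},
    {"rotation": [0, 0, 0], "xyz": [0, 0, -0.05], "jaw": 0.2},
    {"rotation": [0, 0, 0], "xyz": [0, 0, -0.07], "jaw": 0.2},
    {"rotation": [0, 0, 0], "xyz": [0, 0, -0.07], "jaw": 0.2},
  ],
)

```text
time: 2.7
eef_pos: [0.4307, 0.1235, 0.1783]
tcp_rot: [[0.0, 1.0, 0.006], [1.0, -0.0, 0.0], [0.0, 0.006, -1.0]]
contact_force: [-0.4, 0.7, -0.3]
grip_width: 0.362
```

```bash
python3 w.py w2.png .38,.47,.08,.17,.15,.18 ; python3 - <<'E'
from h import *
im,R,p=grab('side'); cv2.imwrite('pics/s2.png',cv2.resize(im['pixels'][60:300,100:420],None,fx=2,fy=2))
print(bot.get_obs()['grip_width'])
E
```

```text
2.75 [0.43   0.1234 0.1765] [ 0.8 -0.5 -2.2]
theta -0.02 tilt [0.0039 0.0003]
.38,.47,.08,.17,.15,.18 (3278, (array([0.4317, 0.1237]), array([63.6, 23. ]), 0.4), array([0.402, 0.114, 0.15 ]), array([0.461, 0.134, 0.179]))
0.3590321062074223
```

View pics/s2.png

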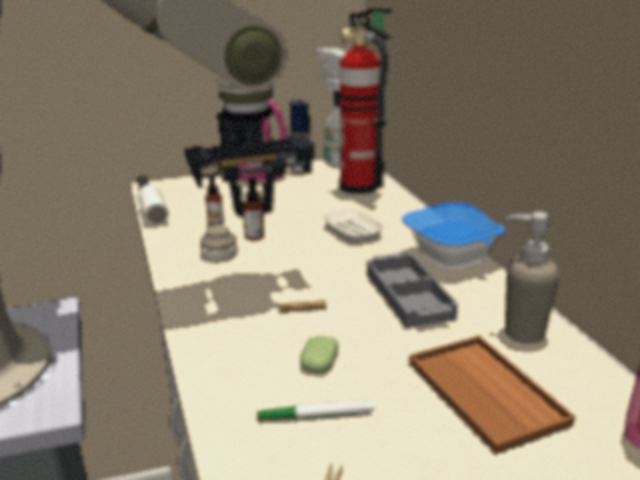

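Request:
drive_tool(
  increments=[
    {"rotation": [0, 0, 0], "xyz": [-0.01, 0.011, -0.01], "jaw": 0.2},
    {"rotation": [0, 0, 0], "xyz": [-0.03, 0.034, -0.01], "jaw": 0.2},
    {"rotation": [0, 0, 0], "xyz": [-0.053, 0.06, -0.01], "jaw": 0.2},
    {"rotation": [0, 0, 0], "xyz": [-0.076, 0.087, -0.01], "jaw": 0.2},
    {"rotation": [0, 0, 0], "xyz": [-0.099, 0.113, -0.01], "jaw": 0.2},
    {"rotation": [0, 0, 0], "xyz": [-0.122, 0.139, -0.01], "jaw": 0.2},
    {"rotation": [0, 0, 0], "xyz": [-0.145, 0.165, -0.01], "jaw": 0.2},
    {"rotation": [0, 0, 0], "xyz": [-0.162, 0.185, -0.01], "jaw": 0.2},
    {"rotation": [0, 0, 0], "xyz": [-0.173, 0.198, -0.01], "jaw": 0.2},
    {"rotation": [0, 0, 0], "xyz": [-0.178, 0.203, -0.01], "jaw": 0.2},
    {"rotation": [0, 0, 0], "xyz": [-0.178, 0.203, -0.01], "jaw": 0.2},
    {"rotation": [0, 0, 0], "xyz": [-0.178, 0.203, 0.0], "jaw": 0.2},
    {"rotation": [0, 0, 0], "xyz": [-0.178, 0.203, 0.02], "jaw": 0.2},
    {"rotation": [0, 0, 0], "xyz": [-0.178, 0.203, 0.04], "jaw": 0.2},
    {"rotation": [0, 0, 0], "xyz": [-0.178, 0.203, 0.05], "jaw": 0.2},
    {"rotation": [0, 0, 0], "xyz": [-0.178, 0.203, 0.05], "jaw": 0.2},
  ],
)

```text
time: 4.13
eef_pos: [0.6308, -0.0536, 0.1227]
tcp_rot: [[-0.0, 1.0, -0.004], [1.0, 0.0, 0.002], [0.002, -0.004, -1.0]]
contact_force: [0.1, 0.5, -0.4]
grip_width: 0.356
```

```bash
python3 w.py w3.png .6,.66,-.09,-.02,.09,.123
```

```text
4.1833 [ 0.6317 -0.0539  0.1246] [-0.2 -0.3 -0.1]
theta 0.02 tilt [-0.001   0.0009]
.6,.66,-.09,-.02,.09,.123 (3914, (array([ 0.63  , -0.0529]), array([59.9, 24.1]), -0.0), array([ 0.602, -0.063,  0.091]), array([ 0.658, -0.042,  0.122]))
```

View pics/w3.png

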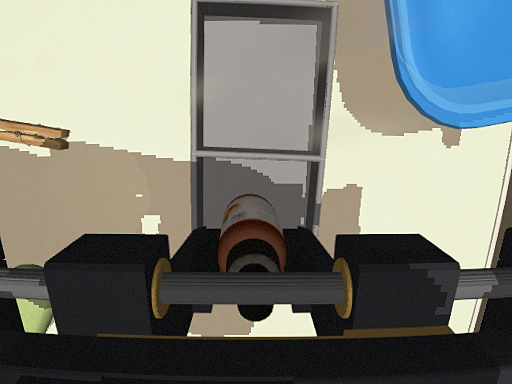

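Request:
drive_tool(
  increments=[
    {"rotation": [0, 0, 0], "xyz": [0, 0, 0.007], "jaw": 0.2},
    {"rotation": [0, 0, 0], "xyz": [0, 0, 0.012], "jaw": 0.2},
    {"rotation": [0, 0, 0], "xyz": [0, 0, 0.0145], "jaw": 0.2},
    {"rotation": [0, 0, 0], "xyz": [0, 0, 0.0145], "jaw": 0.2},
    {"rotation": [0, 0, 0], "xyz": [0, 0, 0.0145], "jaw": 0.2},
    {"rotation": [0, 0, 0], "xyz": [0, 0, 0.0145], "jaw": 0.2},
  ],
)

```text
time: 4.68
eef_pos: [0.6318, -0.0539, 0.1104]
tcp_rot: [[-0.0, 1.0, -0.0], [1.0, 0.0, 0.001], [0.001, -0.0, -1.0]]
contact_force: [0.4, -0.5, -0.8]
grip_width: 0.362
```

Request:
drive_tool(
  increments=[
    {"rotation": [0, 0, 0], "xyz": [0, 0, 0.001], "jaw": 0.2},
    {"rotation": [0, 0, 0], "xyz": [0, 0, 0.001], "jaw": 0.2},
    {"rotation": [0, 0, 0], "xyz": [0, 0, 0.001], "jaw": 0.8},
    {"rotation": [0, 0, 0], "xyz": [0, 0, 0.001], "jaw": 0.8},
    {"rotation": [0, 0, 0], "xyz": [0, 0, 0.001], "jaw": 0.8},
    {"rotation": [0, 0, 0], "xyz": [0, 0, 0.001], "jaw": 0.8},
    {"rotation": [0, 0, 0], "xyz": [0, 0, 0.001], "jaw": 0.8},
    {"rotation": [0, 0, 0], "xyz": [0, 0, 0.001], "jaw": 0.8},
    {"rotation": [0, 0, 0], "xyz": [0, 0, 0.001], "jaw": 0.8},
    {"rotation": [0, 0, 0], "xyz": [0, 0, -0.01], "jaw": 1},
    {"rotation": [0, 0, 0], "xyz": [0, 0, -0.03], "jaw": 1},
    {"rotation": [0, 0, 0], "xyz": [0, 0, -0.06], "jaw": 1},
    {"rotation": [0, 0, 0], "xyz": [0, 0, -0.095], "jaw": 1},
    {"rotation": [0, 0, 0], "xyz": [0, 0, -0.1], "jaw": 1},
    {"rotation": [0, 0, 0], "xyz": [0, 0, -0.1], "jaw": 1},
  ],
)

```text
time: 5.93
eef_pos: [0.6326, -0.0541, 0.2138]
tcp_rot: [[-0.0, 1.0, 0.005], [1.0, 0.0, -0.001], [-0.001, 0.005, -1.0]]
contact_force: [0.4, -0.3, -0.0]
grip_width: 0.997
```

```bash
python3 w.py w4.png .59,.67,-.1,-.01,.08,.12 .59,.67,-.1,-.01,.035,.12 .59,.68,-.01,.08,.002,.01
```

```text
5.9833 [ 0.6319 -0.054   0.2114] [-0.2  0.7 -0.4]
theta 0.02 tilt [0.0013 0.0003]
.59,.67,-.1,-.01,.08,.12 (691, (array([ 0.6313, -0.052 ]), array([21.6, 19.3]), -1.5), array([ 0.621, -0.059,  0.08 ]), array([ 0.641, -0.044,  0.105]))
.59,.67,-.1,-.01,.035,.12 (1537, (array([ 0.6314, -0.0513]), array([32.8, 29. ]), -2.3), array([ 0.617, -0.06 ,  0.04 ]), array([ 0.646, -0.037,  0.105]))
.59,.68,-.01,.08,.002,.01 (7171, (array([0.6326, 0.0343]), array([87.9, 81.9]), 88.3), array([ 0.601, -0.008,  0.003]), array([0.672, 0.069, 0.007]))
```

Request:
drive_tool(
  increments=[
    {"rotation": [0, 0, 0], "xyz": [0.036, -0.02, 0], "jaw": 1},
    {"rotation": [0, 0, 0], "xyz": [0.072, -0.04, 0], "jaw": 1},
    {"rotation": [0, 0, 0], "xyz": [0.108, -0.06, 0], "jaw": 1},
    {"rotation": [0, 0, 0], "xyz": [0.144, -0.08, 0], "jaw": 1},
    {"rotation": [0, 0, 0], "xyz": [0.18, -0.1, 0], "jaw": 1},
    {"rotation": [0, 0, 0], "xyz": [0.216, -0.12, 0], "jaw": 1},
    {"rotation": [0, 0, 0], "xyz": [0.252, -0.14, 0], "jaw": 1},
    {"rotation": [0, 0, 0], "xyz": [0.288, -0.16, 0], "jaw": 1},
    {"rotation": [0, 0, 0], "xyz": [0.324, -0.18, 0], "jaw": 1},
    {"rotation": [0, 0, 0], "xyz": [0.36, -0.2, 0], "jaw": 1},
    {"rotation": [0, 0, 0], "xyz": [0.395, -0.215, 0], "jaw": 1},
    {"rotation": [0, 0, 0], "xyz": [0.419, -0.226, 0.01], "jaw": 1},
    {"rotation": [0, 0, 0], "xyz": [0.419, -0.226, 0.01], "jaw": 1},
    {"rotation": [0, 0, 0], "xyz": [0.419, -0.226, 0.01], "jaw": 1},
    {"rotation": [0, 0, 0], "xyz": [0.419, -0.226, 0.01], "jaw": 1},
  ],
)

```text
time: 7.23
eef_pos: [0.4058, 0.3643, 0.2004]
tcp_rot: [[-0.0, 1.0, -0.0], [1.0, 0.0, -0.001], [-0.001, -0.0, -1.0]]
contact_force: [-0.1, -0.0, 0.3]
grip_width: 0.999
```

```bash
python3 w.py w5.png .36,.45,.325,.41,.08,.12 .36,.45,.325,.41,.02,.12
```

```text
7.2833 [0.4062 0.364  0.2008] [-0.2 -0.7 -0.3]
theta -0.04 tilt [ 0.0005 -0.0004]
.36,.45,.325,.41,.08,.12 (396, (array([0.4074, 0.3665]), array([12.5, 12.3]), 0.2), array([0.401, 0.361, 0.081]), array([0.413, 0.372, 0.102]))
.36,.45,.325,.41,.02,.12 (1746, (array([0.4072, 0.3682]), array([32.8, 29.2]), -0.1), array([0.393, 0.359, 0.025]), array([0.422, 0.382, 0.101]))
```

Offset: +2 mm in y, +1 mm in x; down 96 mm.

Request:
drive_tool(
  grip_force=20,
  increments=[
    {"rotation": [0, 0, 0], "xyz": [0.002, 0.001, 0.03], "jaw": 1},
    {"rotation": [0, 0, 0], "xyz": [0.002, 0.001, 0.06], "jaw": 1},
    {"rotation": [0, 0, 0], "xyz": [0.002, 0.001, 0.085], "jaw": 1},
    {"rotation": [0, 0, 0], "xyz": [0.002, 0.001, 0.0955], "jaw": 1},
    {"rotation": [0, 0, 0], "xyz": [0.002, 0.001, 0.0955], "jaw": 1},
    {"rotation": [0, 0, 0], "xyz": [0.002, 0.001, 0.0955], "jaw": 0.2},
    {"rotation": [0, 0, 0], "xyz": [0.002, 0.001, 0.0955], "jaw": 0.2},
    {"rotation": [0, 0, 0], "xyz": [0.002, 0.001, 0.0955], "jaw": 0.2},
    {"rotation": [0, 0, 0], "xyz": [0.002, 0.001, 0.0955], "jaw": 0.2},
    {"rotation": [0, 0, 0], "xyz": [0.002, 0.001, 0.0955], "jaw": 0.2},
    {"rotation": [0, 0, 0], "xyz": [0.002, 0.001, 0.0955], "jaw": 0.2},
    {"rotation": [0, 0, 0], "xyz": [0.002, 0.001, 0.0955], "jaw": 0.2},
    {"rotation": [0, 0, 0], "xyz": [0.002, 0.001, 0.0955], "jaw": 0.2},
    {"rotation": [0, 0, 0], "xyz": [0.002, 0.001, 0.0955], "jaw": 0.2},
    {"rotation": [0, 0, 0], "xyz": [0.002, 0.001, 0.0955], "jaw": 0.2},
    {"rotation": [0, 0, 0], "xyz": [0.002, 0.001, 0.0955], "jaw": 0.2},
  ],
)

```text
time: 8.62
eef_pos: [0.4072, 0.366, 0.1053]
tcp_rot: [[0.001, 1.0, 0.001], [1.0, -0.001, -0.0], [-0.0, 0.001, -1.0]]
contact_force: [-0.1, 0.3, 0.8]
grip_width: 0.358
```

Request:
drive_tool(
  increments=[
    {"rotation": [0, 0, 0], "xyz": [0, 0, 0], "jaw": 0.2},
    {"rotation": [0, 0, 0], "xyz": [0, 0, -0.01], "jaw": 0.2},
    {"rotation": [0, 0, 0], "xyz": [0, 0, -0.03], "jaw": 0.2},
    {"rotation": [0, 0, 0], "xyz": [0, 0, -0.055], "jaw": 0.2},
    {"rotation": [0, 0, 0], "xyz": [0, 0, -0.08], "jaw": 0.2},
    {"rotation": [0, 0, 0], "xyz": [0, 0, -0.08], "jaw": 0.2},
    {"rotation": [0, 0, 0], "xyz": [0, 0, -0.08], "jaw": 0.2},
  ],
)

```text
time: 9.2
eef_pos: [0.4074, 0.3662, 0.1867]
tcp_rot: [[0.001, 1.0, 0.003], [1.0, -0.001, 0.001], [0.001, 0.003, -1.0]]
contact_force: [-0.1, -0.4, -2.3]
grip_width: 0.361
```

Request:
drive_tool(
  increments=[
    {"rotation": [0, 0, 0], "xyz": [-0.012, 0.008, 0], "jaw": 0.2},
    {"rotation": [0, 0, 0], "xyz": [-0.035, 0.024, 0], "jaw": 0.2},
    {"rotation": [0, 0, 0], "xyz": [-0.063, 0.043, 0], "jaw": 0.2},
    {"rotation": [0, 0, 0], "xyz": [-0.091, 0.063, 0], "jaw": 0.2},
    {"rotation": [0, 0, 0], "xyz": [-0.12, 0.083, 0], "jaw": 0.2},
    {"rotation": [0, 0, 0], "xyz": [-0.149, 0.102, 0], "jaw": 0.2},
    {"rotation": [0, 0, 0], "xyz": [-0.178, 0.122, 0], "jaw": 0.2},
    {"rotation": [0, 0, 0], "xyz": [-0.207, 0.142, 0], "jaw": 0.2},
    {"rotation": [0, 0, 0], "xyz": [-0.236, 0.162, 0], "jaw": 0.2},
    {"rotation": [0, 0, 0], "xyz": [-0.265, 0.182, 0], "jaw": 0.2},
    {"rotation": [0, 0, 0], "xyz": [-0.292, 0.2, 0], "jaw": 0.2},
    {"rotation": [0, 0, 0], "xyz": [-0.315, 0.217, 0], "jaw": 0.2},
    {"rotation": [0, 0, 0], "xyz": [-0.328, 0.226, 0], "jaw": 0.2},
    {"rotation": [0, 0, 0], "xyz": [-0.333, 0.229, 0], "jaw": 0.2},
    {"rotation": [0, 0, 0], "xyz": [-0.333, 0.229, 0.01], "jaw": 0.2},
    {"rotation": [0, 0, 0], "xyz": [-0.333, 0.229, 0.03], "jaw": 0.2},
    {"rotation": [0, 0, 0], "xyz": [-0.333, 0.229, 0.05], "jaw": 0.2},
    {"rotation": [0, 0, 0], "xyz": [-0.333, 0.229, 0.062], "jaw": 0.2},
    {"rotation": [0, 0, 0], "xyz": [-0.333, 0.229, 0.062], "jaw": 0.2},
    {"rotation": [0, 0, 0], "xyz": [-0.333, 0.229, 0.062], "jaw": 0.2},
  ],
)

```text
time: 10.87
eef_pos: [0.636, 0.0339, 0.1247]
tcp_rot: [[-0.0, 1.0, 0.002], [1.0, 0.0, 0.001], [0.001, 0.002, -1.0]]
contact_force: [0.0, 0.6, -0.1]
grip_width: 0.354
```

Request:
drive_tool(
  increments=[
    {"rotation": [0, 0, 0], "xyz": [0, 0, 0.007], "jaw": 0.2},
    {"rotation": [0, 0, 0], "xyz": [0, 0, 0.012], "jaw": 0.2},
    {"rotation": [0, 0, 0], "xyz": [0, 0, 0.015], "jaw": 0.2},
    {"rotation": [0, 0, 0], "xyz": [0, 0, 0.015], "jaw": 0.2},
    {"rotation": [0, 0, 0], "xyz": [0, 0, 0.015], "jaw": 0.2},
    {"rotation": [0, 0, 0], "xyz": [0, 0, 0.015], "jaw": 0.2},
    {"rotation": [0, 0, 0], "xyz": [0, 0, 0.015], "jaw": 0.8},
    {"rotation": [0, 0, 0], "xyz": [0, 0, 0.015], "jaw": 0.8},
    {"rotation": [0, 0, 0], "xyz": [0, 0, 0.015], "jaw": 0.8},
    {"rotation": [0, 0, 0], "xyz": [0, 0, 0.015], "jaw": 0.8},
    {"rotation": [0, 0, 0], "xyz": [0, 0, 0.015], "jaw": 0.8},
    {"rotation": [0, 0, 0], "xyz": [0, 0, 0.015], "jaw": 0.8},
    {"rotation": [0, 0, 0], "xyz": [0, 0, 0.015], "jaw": 0.8},
    {"rotation": [0, 0, 0], "xyz": [0, 0, 0.0], "jaw": 1},
    {"rotation": [0, 0, 0], "xyz": [0, 0, -0.03], "jaw": 1},
    {"rotation": [0, 0, 0], "xyz": [0, 0, -0.06], "jaw": 1},
    {"rotation": [0, 0, 0], "xyz": [0, 0, -0.085], "jaw": 1},
    {"rotation": [0, 0, 0], "xyz": [0, 0, -0.085], "jaw": 1},
    {"rotation": [0, 0, 0], "xyz": [0, 0, -0.085], "jaw": 1},
  ],
)

```text
time: 12.45
eef_pos: [0.6361, 0.0338, 0.2108]
tcp_rot: [[-0.0, 1.0, 0.004], [1.0, 0.0, 0.001], [0.001, 0.004, -1.0]]
contact_force: [-0.9, -0.7, -1.6]
grip_width: 0.999
```

```bash
python3 w.py w6.png .59,.68,-.01,.08,.08,.12 .59,.68,-.01,.08,.035,.12
```

```text
12.5 [0.6356 0.0339 0.2092] [-0.2  0.4 -0.3]
theta 0.02 tilt [0.0012 0.0012]
.59,.68,-.01,.08,.08,.12 (696, (array([0.6364, 0.0356]), array([22.1, 18.9]), 2.2), array([0.627, 0.029, 0.08 ]), array([0.646, 0.044, 0.105]))
.59,.68,-.01,.08,.035,.12 (1570, (array([0.6365, 0.0361]), array([32.6, 29.2]), -0.6), array([0.622, 0.027, 0.04 ]), array([0.651, 0.05 , 0.105]))
```

Request:
drive_tool(
  increments=[
    {"rotation": [0, 0, 5], "xyz": [-0.02, -0.022, 0], "jaw": 1},
    {"rotation": [0, 0, 11], "xyz": [-0.045, -0.05, 0], "jaw": 1},
    {"rotation": [0, 0, 17], "xyz": [-0.07, -0.078, 0], "jaw": 1},
    {"rotation": [0, 0, 23], "xyz": [-0.095, -0.106, 0], "jaw": 1},
    {"rotation": [0, 0, 29], "xyz": [-0.12, -0.134, 0.01], "jaw": 1},
    {"rotation": [0, 0, 32.5], "xyz": [-0.145, -0.162, 0.03], "jaw": 1},
    {"rotation": [0, 0, 32.5], "xyz": [-0.165, -0.182, 0.05], "jaw": 1},
    {"rotation": [0, 0, 32.5], "xyz": [-0.165, -0.182, 0.06], "jaw": 1},
    {"rotation": [0, 0, 32.5], "xyz": [-0.165, -0.182, 0.06], "jaw": 1},
    {"rotation": [0, 0, 32.5], "xyz": [-0.165, -0.182, 0.06], "jaw": 1},
    {"rotation": [0, 0, 32.5], "xyz": [-0.165, -0.182, 0.06], "jaw": 1},
  ],
)

```text
time: 13.42
eef_pos: [0.4545, -0.1306, 0.1491]
tcp_rot: [[0.536, 0.844, 0.002], [0.844, -0.536, 0.001], [0.002, 0.001, -1.0]]
contact_force: [-0.1, -0.1, 0.1]
grip_width: 0.999
```

```bash
python3 w.py w7.png .41,.5,-.18,-.08,.012,.04; python3 -c "
from h import *
im,R,p=grab('side');print(fit(cloud(im,R,p),.41,.5,-.18,-.08,.006,.04))"
```

```text
13.4667 [ 0.4546 -0.1306  0.1493] [0.2 0.2 0.7]
theta -32.4 tilt [0.0021 0.0008]
.41,.5,-.18,-.08,.012,.04 (4769, (array([ 0.4544, -0.1285]), array([70.6, 43.4]), 58.7), array([ 0.429, -0.158,  0.014]), array([ 0.481, -0.097,  0.022]))
(286, (array([ 0.4541, -0.1314]), array([69. , 42.9]), 58.6), array([ 0.426, -0.163,  0.008]), array([ 0.48 , -0.103,  0.022]))
```

View pics/w7.png

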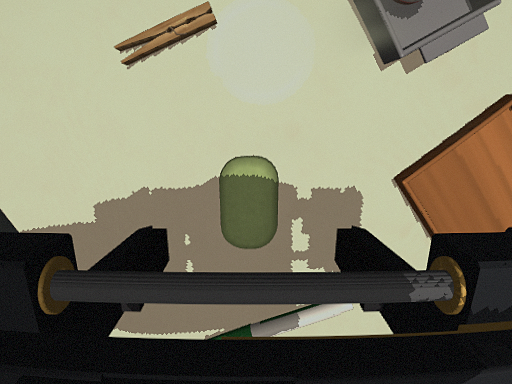

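Request:
drive_tool(
  grip_force=25,
  increments=[
    {"rotation": [0, 0, -1], "xyz": [0, 0, 0.03], "jaw": 1},
    {"rotation": [0, 0, -1], "xyz": [0, 0, 0.055], "jaw": 1},
    {"rotation": [0, 0, -1], "xyz": [0, 0, 0.07], "jaw": 1},
    {"rotation": [0, 0, -1], "xyz": [0, 0, 0.0745], "jaw": 1},
    {"rotation": [0, 0, -1], "xyz": [0, 0, 0.0745], "jaw": 1},
    {"rotation": [0, 0, -1], "xyz": [0, 0, 0.0745], "jaw": 0.3},
    {"rotation": [0, 0, -1], "xyz": [0, 0, 0.0745], "jaw": 0.3},
    {"rotation": [0, 0, -1], "xyz": [0, 0, 0.0745], "jaw": 0.3},
    {"rotation": [0, 0, -1], "xyz": [0, 0, 0.0745], "jaw": 0.3},
    {"rotation": [0, 0, -1], "xyz": [0, 0, 0.0745], "jaw": 0.3},
    {"rotation": [0, 0, -1], "xyz": [0, 0, 0.0745], "jaw": 0.3},
    {"rotation": [0, 0, -1], "xyz": [0, 0, 0.0745], "jaw": 0.3},
    {"rotation": [0, 0, -1], "xyz": [0, 0, 0.0745], "jaw": 0.3},
    {"rotation": [0, 0, -1], "xyz": [0, 0, 0.0745], "jaw": 0.3},
  ],
)

```text
time: 14.68
eef_pos: [0.4546, -0.1305, 0.0749]
tcp_rot: [[0.521, 0.854, 0.002], [0.854, -0.521, 0.001], [0.002, 0.001, -1.0]]
contact_force: [-0.7, 1.0, 2.4]
grip_width: 0.476
```

Request:
drive_tool(
  increments=[
    {"rotation": [0, 0, 0], "xyz": [0, 0, 0], "jaw": 0.3},
    {"rotation": [0, 0, 0], "xyz": [0, 0, -0.01], "jaw": 0.3},
    {"rotation": [0, 0, 0], "xyz": [0, 0, -0.03], "jaw": 0.3},
    {"rotation": [0, 0, 0], "xyz": [0, 0, -0.06], "jaw": 0.3},
    {"rotation": [0, 0, 0], "xyz": [0, 0, -0.09], "jaw": 0.3},
    {"rotation": [0, 0, 0], "xyz": [0, 0, -0.12], "jaw": 0.3},
    {"rotation": [0, 0, 0], "xyz": [0, 0, -0.14], "jaw": 0.3},
    {"rotation": [0, 0, 0], "xyz": [0, 0, -0.14], "jaw": 0.3},
    {"rotation": [0, 0, 0], "xyz": [0, 0, -0.14], "jaw": 0.3},
  ],
)

```text
time: 15.43
eef_pos: [0.4544, -0.1306, 0.2156]
tcp_rot: [[0.521, 0.854, 0.004], [0.854, -0.521, -0.0], [0.002, 0.003, -1.0]]
contact_force: [-0.1, 0.6, -1.1]
grip_width: 0.476
```

Request:
drive_tool(
  increments=[
    {"rotation": [0, 0, -2], "xyz": [0.015, -0.0015, 0], "jaw": 0.3},
    {"rotation": [0, 0, -5], "xyz": [0.04, -0.004, 0], "jaw": 0.3},
    {"rotation": [0, 0, -8], "xyz": [0.07, -0.0065, 0], "jaw": 0.3},
    {"rotation": [0, 0, -12], "xyz": [0.105, -0.01, 0], "jaw": 0.3},
    {"rotation": [0, 0, -16], "xyz": [0.14, -0.013, 0], "jaw": 0.3},
    {"rotation": [0, 0, -20], "xyz": [0.175, -0.0165, 0], "jaw": 0.3},
    {"rotation": [0, 0, -24], "xyz": [0.21, -0.02, 0], "jaw": 0.3},
    {"rotation": [0, 0, -28], "xyz": [0.245, -0.023, 0], "jaw": 0.3},
    {"rotation": [0, 0, -31], "xyz": [0.28, -0.0265, 0], "jaw": 0.3},
    {"rotation": [0, 0, -34], "xyz": [0.315, -0.0295, 0], "jaw": 0.3},
    {"rotation": [0, 0, -37], "xyz": [0.35, -0.033, 0], "jaw": 0.3},
    {"rotation": [0, 0, -39.7], "xyz": [0.38, -0.0355, 0], "jaw": 0.3},
    {"rotation": [0, 0, -39.7], "xyz": [0.405, -0.038, 0], "jaw": 0.3},
    {"rotation": [0, 0, -39.7], "xyz": [0.417, -0.039, 0.01], "jaw": 0.3},
    {"rotation": [0, 0, -39.7], "xyz": [0.417, -0.039, 0.04], "jaw": 0.3},
    {"rotation": [0, 0, -39.7], "xyz": [0.417, -0.039, 0.06], "jaw": 0.3},
    {"rotation": [0, 0, -39.7], "xyz": [0.417, -0.039, 0.06], "jaw": 0.3},
    {"rotation": [0, 0, -39.7], "xyz": [0.417, -0.039, 0.06], "jaw": 0.3},
    {"rotation": [0, 0, -39.7], "xyz": [0.417, -0.039, 0.06], "jaw": 0.3},
  ],
)

```text
time: 17.02
eef_pos: [0.6388, 0.2456, 0.1569]
tcp_rot: [[-0.144, 0.99, 0.004], [0.99, 0.144, 0.0], [-0.001, 0.004, -1.0]]
contact_force: [0.3, 0.5, -0.5]
grip_width: 0.474
```

```bash
python3 w.py w8.png .55,.72,.17,.33,.014,.03 .55,.72,.17,.33,.07,.11; python3 -c "
from h import *
for n in ('scene','side'):
  im,R,p=grab(n);print(fit(cloud(im,R,p),.55,.72,.17,.33,.014,.03))"
```

```text
17.0667 [0.639  0.2456 0.1575] [-0.6  1.   0.2]
theta 8.29 tilt [0.0056 0.0003]
.55,.72,.17,.33,.014,.03 (2200, (array([0.6356, 0.2642]), array([82.6, 81. ]), 9.1), array([0.595, 0.225, 0.014]), array([0.68 , 0.305, 0.021]))
.55,.72,.17,.33,.07,.11 (8730, (array([0.6393, 0.2481]), array([65.3, 61.5]), 55.4), array([0.611, 0.234, 0.094]), array([0.666, 0.28 , 0.108]))
(206, (array([0.6385, 0.2451]), array([122.6,  86.6]), -80.2), array([0.594, 0.185, 0.014]), array([0.68 , 0.305, 0.024]))
(112, (array([0.6399, 0.2431]), array([123.1,  81.4]), -80.7), array([0.597, 0.183, 0.014]), array([0.682, 0.305, 0.022]))
```

View pics/w8.png

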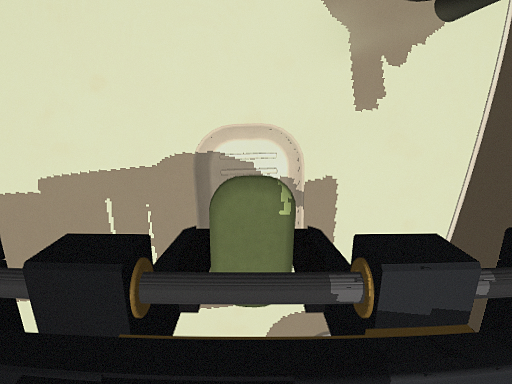

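Request:
drive_tool(
  increments=[
    {"rotation": [0, 0, 0], "xyz": [0, 0, 0.03], "jaw": 0.3},
    {"rotation": [0, 0, 0], "xyz": [0, 0, 0.055], "jaw": 0.3},
    {"rotation": [0, 0, 0], "xyz": [0, 0, 0.066], "jaw": 0.3},
    {"rotation": [0, 0, 0], "xyz": [0, 0, 0.0715], "jaw": 0.3},
    {"rotation": [0, 0, 0], "xyz": [0, 0, 0.0715], "jaw": 0.3},
    {"rotation": [0, 0, 0], "xyz": [0, 0, 0.0715], "jaw": 0.3},
    {"rotation": [0, 0, 0], "xyz": [0, 0, 0.0715], "jaw": 0.3},
  ],
)

```text
time: 17.75
eef_pos: [0.6401, 0.2458, 0.0879]
tcp_rot: [[-0.144, 0.99, 0.008], [0.99, 0.144, 0.001], [-0.0, 0.008, -1.0]]
contact_force: [0.0, 0.3, -0.2]
grip_width: 0.474
```

Request:
drive_tool(
  increments=[
    {"rotation": [0, 0, 0], "xyz": [0, -0.001, 0.002], "jaw": 0.3},
    {"rotation": [0, 0, 0], "xyz": [0, -0.001, 0.0035], "jaw": 0.3},
    {"rotation": [0, 0, 0], "xyz": [0, -0.001, 0.0035], "jaw": 0.3},
    {"rotation": [0, 0, 0], "xyz": [0, -0.001, 0.0035], "jaw": 0.3},
  ],
)

```text
time: 18.08
eef_pos: [0.6391, 0.2456, 0.0846]
tcp_rot: [[-0.144, 0.99, 0.009], [0.99, 0.144, 0.001], [-0.0, 0.009, -1.0]]
contact_force: [0.0, -0.1, -2.0]
grip_width: 0.476
```

Request:
drive_tool(
  increments=[
    {"rotation": [0, 0, 0], "xyz": [0, 0, 0], "jaw": 0.65},
    {"rotation": [0, 0, 0], "xyz": [0, 0, 0], "jaw": 0.65},
    {"rotation": [0, 0, 0], "xyz": [0, 0, 0], "jaw": 0.65},
    {"rotation": [0, 0, 0], "xyz": [0, 0, 0], "jaw": 0.65},
    {"rotation": [0, 0, 0], "xyz": [0, 0, 0], "jaw": 0.65},
    {"rotation": [0, 0, 0], "xyz": [0, 0, -0.02], "jaw": 0.65},
    {"rotation": [0, 0, 0], "xyz": [0, 0, -0.05], "jaw": 0.65},
    {"rotation": [0, 0, 0], "xyz": [0, 0, -0.08], "jaw": 1},
    {"rotation": [0, 0, 0], "xyz": [0, 0, -0.11], "jaw": 1},
    {"rotation": [0, 0, 0], "xyz": [0, 0, -0.12], "jaw": 1},
    {"rotation": [0, 0, 0], "xyz": [0, 0, -0.12], "jaw": 1},
  ],
)

```text
time: 19.0
eef_pos: [0.6388, 0.2457, 0.2074]
tcp_rot: [[-0.144, 0.989, 0.014], [0.99, 0.144, 0.002], [-0.0, 0.014, -1.0]]
contact_force: [0.9, -0.3, -0.3]
grip_width: 0.932
```

```bash
python3 w.py w9.png .59,.69,.19,.3,.0225,.05; python3 -c "
from h import *
print(np.degrees(bot.get_obs()['q']))
for n in ('scene','side'):
  im,R,p=grab(n);print(fit(cloud(im,R,p),.55,.72,.17,.33,.0245,.05))"
```

```text
19.05 [0.6381 0.2456 0.2047] [-0.5 -0.3  0.1]
theta 8.3 tilt [0.0097 0.0011]
.59,.69,.19,.3,.0225,.05 (3178, (array([0.6403, 0.2458]), array([70.6, 42.3]), -82.8), array([0.62 , 0.215, 0.023]), array([0.66 , 0.278, 0.029]))
[ 1.12673221e+01  4.25121014e+01  6.18320222e+01 -4.74769208e-02
  7.50986450e+01  2.98331784e+00]
(209, (array([0.6423, 0.2368]), array([98.3, 75.3]), 77.8), array([0.614, 0.216, 0.025]), array([0.657, 0.28 , 0.033]))
(77, (array([0.6388, 0.2442]), array([64.2, 38.1]), -78.6), array([0.62 , 0.213, 0.025]), array([0.658, 0.276, 0.03 ]))
```

View pics/w9.png

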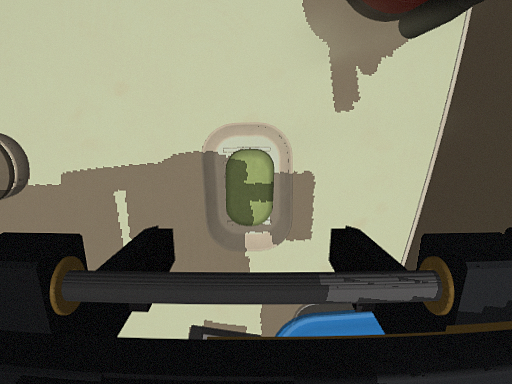

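Request:
drive_tool(
  increments=[
    {"rotation": [0, 0, -6.5], "xyz": [-0.02, -0.0185, 0], "jaw": 0.5},
    {"rotation": [0, 0, -13], "xyz": [-0.04, -0.037, 0], "jaw": 0.5},
    {"rotation": [0, 0, -19.5], "xyz": [-0.06, -0.056, 0], "jaw": 0.5},
    {"rotation": [0, 0, -26], "xyz": [-0.08, -0.0745, 0], "jaw": 0.5},
    {"rotation": [0, 0, -32.5], "xyz": [-0.1, -0.093, 0], "jaw": 0.5},
    {"rotation": [0, 0, -39], "xyz": [-0.12, -0.112, 0], "jaw": 0.5},
    {"rotation": [0, 0, -45.5], "xyz": [-0.14, -0.13, 0], "jaw": 0.5},
    {"rotation": [0, 0, -52], "xyz": [-0.16, -0.149, 0], "jaw": 0.5},
    {"rotation": [0, 0, -58], "xyz": [-0.18, -0.1675, 0], "jaw": 0.5},
    {"rotation": [0, 0, -64], "xyz": [-0.2, -0.186, 0.01], "jaw": 0.5},
    {"rotation": [0, 0, -71], "xyz": [-0.216, -0.201, 0.04], "jaw": 0.5},
    {"rotation": [0, 0, -71], "xyz": [-0.216, -0.201, 0.07], "jaw": 0.5},
    {"rotation": [0, 0, -71], "xyz": [-0.216, -0.201, 0.085], "jaw": 0.5},
    {"rotation": [0, 0, -71], "xyz": [-0.216, -0.201, 0.085], "jaw": 0.5},
    {"rotation": [0, 0, -71], "xyz": [-0.216, -0.201, 0.085], "jaw": 0.5},
    {"rotation": [0, 0, -71], "xyz": [-0.216, -0.201, 0.085], "jaw": 0.5},
  ],
)

```text
time: 20.48
eef_pos: [0.4705, 0.0028, 0.1167]
tcp_rot: [[-0.983, 0.185, 0.005], [0.185, 0.983, 0.0], [-0.005, 0.001, -1.0]]
contact_force: [0.3, 0.1, 0.7]
grip_width: 0.5
```

```bash
python3 w.py w10.png .42,.52,-.04,.04,.006,.02; python3 -c "
from h import *
o=bot.get_obs();print(np.round(o['tcp_rot'],3),o['grip_width'])
im,R,p=grab('side');print(fit(cloud(im,R,p),.42,.52,-.04,.04,.006,.02))"
```

```text
20.5333 [0.4706 0.0028 0.117 ] [0.2 0.2 0.5]
theta 79.32 tilt [ 0.0064 -0.0001]
.42,.52,-.04,.04,.006,.02 (1566, (array([0.4702, 0.0029]), array([71.7, 13.4]), -10.3), array([ 0.438, -0.007,  0.008]), array([0.504, 0.014, 0.012]))
[[-0.983  0.185  0.006]
 [ 0.185  0.983 -0.   ]
 [-0.006  0.001 -1.   ]] 0.5020793252607917
(95, (array([0.4702, 0.0037]), array([71. , 17.2]), -10.5), array([ 0.435, -0.009,  0.006]), array([0.504, 0.015, 0.013]))
```

View pics/w10.png

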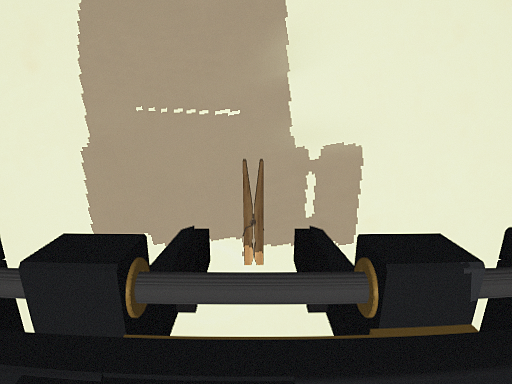

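Request:
drive_tool(
  grip_force=20,
  increments=[
    {"rotation": [0, 0, 0], "xyz": [0, 0, 0.025], "jaw": 0.5},
    {"rotation": [0, 0, 0], "xyz": [0, 0, 0.042], "jaw": 0.5},
    {"rotation": [0, 0, 0], "xyz": [0, 0, 0.0495], "jaw": 0.5},
    {"rotation": [0, 0, 0], "xyz": [0, 0, 0.0495], "jaw": 0.5},
    {"rotation": [0, 0, 0], "xyz": [0, 0, 0.0495], "jaw": 0.5},
    {"rotation": [0, 0, 0], "xyz": [0, 0, 0.0495], "jaw": 0},
    {"rotation": [0, 0, 0], "xyz": [0, 0, 0.0495], "jaw": 0},
    {"rotation": [0, 0, 0], "xyz": [0, 0, 0.0495], "jaw": 0},
    {"rotation": [0, 0, 0], "xyz": [0, 0, 0.0495], "jaw": 0},
    {"rotation": [0, 0, 0], "xyz": [0, 0, 0.0495], "jaw": 0},
    {"rotation": [0, 0, 0], "xyz": [0, 0, 0.0495], "jaw": 0},
    {"rotation": [0, 0, 0], "xyz": [0, 0, 0.0495], "jaw": 0},
  ],
)

```text
time: 21.58
eef_pos: [0.4712, 0.0028, 0.0679]
tcp_rot: [[-0.983, 0.185, 0.007], [0.185, 0.983, -0.0], [-0.007, 0.001, -1.0]]
contact_force: [-1.4, 0.2, 5.1]
grip_width: 0.168
```

Request:
drive_tool(
  increments=[
    {"rotation": [0, 0, 0], "xyz": [0, 0, 0], "jaw": 0},
    {"rotation": [0, 0, 0], "xyz": [0, 0, -0.015], "jaw": 0},
    {"rotation": [0, 0, 0], "xyz": [0, 0, -0.045], "jaw": 0},
    {"rotation": [0, 0, 0], "xyz": [0, 0, -0.075], "jaw": 0},
    {"rotation": [0, 0, 0], "xyz": [0, 0, -0.105], "jaw": 0},
    {"rotation": [0, 0, 0], "xyz": [0, 0, -0.13], "jaw": 0},
    {"rotation": [0, 0, 0], "xyz": [0, 0, -0.14], "jaw": 0},
    {"rotation": [0, 0, 0], "xyz": [0, 0, -0.14], "jaw": 0},
  ],
)

```text
time: 22.25
eef_pos: [0.4708, 0.0027, 0.2101]
tcp_rot: [[-0.983, 0.185, 0.012], [0.185, 0.983, -0.001], [-0.012, 0.001, -1.0]]
contact_force: [-0.4, -0.5, 0.0]
grip_width: 0.164
```

Request:
drive_tool(
  increments=[
    {"rotation": [0, 0, -1], "xyz": [-0.01, -0.011, 0], "jaw": 0},
    {"rotation": [0, 0, -3], "xyz": [-0.028, -0.032, 0], "jaw": 0},
    {"rotation": [0, 0, -5], "xyz": [-0.05, -0.0575, 0], "jaw": 0},
    {"rotation": [0, 0, -7], "xyz": [-0.073, -0.084, 0], "jaw": 0},
    {"rotation": [0, 0, -9], "xyz": [-0.096, -0.11, 0], "jaw": 0},
    {"rotation": [0, 0, -11], "xyz": [-0.12, -0.1375, 0], "jaw": 0},
    {"rotation": [0, 0, -13], "xyz": [-0.143, -0.164, 0], "jaw": 0},
    {"rotation": [0, 0, -15], "xyz": [-0.165, -0.189, 0], "jaw": 0},
    {"rotation": [0, 0, -16], "xyz": [-0.183, -0.21, 0.01], "jaw": 0},
    {"rotation": [0, 0, -16], "xyz": [-0.192, -0.22, 0.03], "jaw": 0},
    {"rotation": [0, 0, -16], "xyz": [-0.195, -0.2235, 0.06], "jaw": 0},
    {"rotation": [0, 0, -16], "xyz": [-0.195, -0.2235, 0.09], "jaw": 0},
    {"rotation": [0, 0, -16], "xyz": [-0.195, -0.2235, 0.105], "jaw": 0},
    {"rotation": [0, 0, -16], "xyz": [-0.195, -0.2235, 0.105], "jaw": 0},
    {"rotation": [0, 0, -16], "xyz": [-0.195, -0.2235, 0.105], "jaw": 0},
  ],
)

```text
time: 23.5
eef_pos: [0.6219, -0.253, 0.1057]
tcp_rot: [[-0.996, -0.093, 0.009], [-0.093, 0.996, 0.0], [-0.009, -0.001, -1.0]]
contact_force: [0.1, -0.0, 0.5]
grip_width: 0.166
```

```bash
python3 w.py w11.png .5,.7,-.4,-.12,.002,.025; python3 -c "
from h import *
o=bot.get_obs();print(np.round(o['tcp_rot'],3))"
```

```text
23.55 [ 0.6224 -0.2533  0.1073] [-0.4 -0.8  0.3]
theta 95.33 tilt [ 0.0118 -0.0014]
.5,.7,-.4,-.12,.002,.025 (31614, (array([ 0.5813, -0.2599]), array([278.9, 160.4]), 89.7), array([ 0.564, -0.358,  0.003]), array([ 0.639, -0.174,  0.017]))
[[-0.996 -0.093  0.012]
 [-0.093  0.996 -0.001]
 [-0.012 -0.003 -1.   ]]
```

View pics/w11.png

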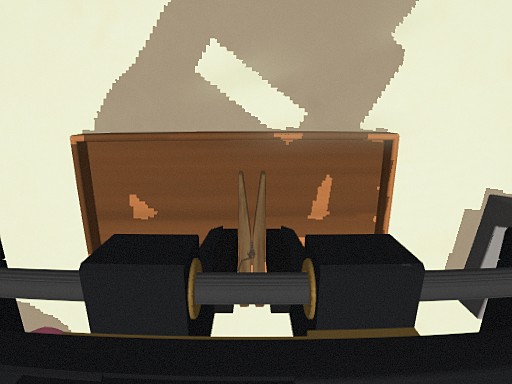

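Request:
drive_tool(
  increments=[
    {"rotation": [0, 0, 0], "xyz": [0, 0, 0.02], "jaw": 0},
    {"rotation": [0, 0, 0], "xyz": [0, 0, 0.03], "jaw": 0},
    {"rotation": [0, 0, 0], "xyz": [0, 0, 0.034], "jaw": 0},
    {"rotation": [0, 0, 0], "xyz": [0, 0, 0.034], "jaw": 0},
    {"rotation": [0, 0, 0], "xyz": [0, 0, 0.034], "jaw": 0},
    {"rotation": [0, 0, 0], "xyz": [0, 0, 0.034], "jaw": 0},
  ],
)

```text
time: 24.05
eef_pos: [0.6232, -0.2535, 0.0744]
tcp_rot: [[-0.996, -0.093, 0.013], [-0.093, 0.996, -0.002], [-0.013, -0.004, -1.0]]
contact_force: [0.8, -0.3, -0.5]
grip_width: 0.165
```

Request:
drive_tool(
  increments=[
    {"rotation": [0, 0, 0], "xyz": [0, 0, 0.0015], "jaw": 0},
    {"rotation": [0, 0, 0], "xyz": [0, 0, 0.0015], "jaw": 0},
    {"rotation": [0, 0, 0], "xyz": [0, 0, 0.0015], "jaw": 0},
    {"rotation": [0, 0, 0], "xyz": [0, 0, 0.0015], "jaw": 0.4},
    {"rotation": [0, 0, 0], "xyz": [0, 0, 0.0015], "jaw": 0.4},
    {"rotation": [0, 0, 0], "xyz": [0, 0, 0.0015], "jaw": 0.4},
    {"rotation": [0, 0, 0], "xyz": [0, 0, 0.0015], "jaw": 0.4},
    {"rotation": [0, 0, 0], "xyz": [0, 0, -0.02], "jaw": 0.4},
    {"rotation": [0, 0, 0], "xyz": [0, 0, -0.05], "jaw": 0.4},
    {"rotation": [0, 0, 0], "xyz": [0, 0, -0.08], "jaw": 0.4},
    {"rotation": [0, 0, 0], "xyz": [0, 0, -0.11], "jaw": 0.5},
    {"rotation": [0, 0, 0], "xyz": [0, 0, -0.12], "jaw": 0.5},
    {"rotation": [0, 0, 0], "xyz": [0, 0, -0.12], "jaw": 0.5},
  ],
)

```text
time: 25.13
eef_pos: [0.6223, -0.2536, 0.1972]
tcp_rot: [[-0.996, -0.093, 0.017], [-0.093, 0.996, -0.005], [-0.017, -0.007, -1.0]]
contact_force: [0.5, -0.8, 0.2]
grip_width: 0.497
```

```bash
python3 w.py w12.png .58,.67,-.285,-.22,.009,.04; python3 -c "
from h import *
o=bot.get_obs();print(np.round(o['tcp_rot'],3))
im,R,p=grab('side');print(fit(cloud(im,R,p),.34,.43,-.41,-.30,.006,.03))"
```

```text
25.1833 [ 0.6217 -0.2533  0.1946] [ 0.1 -0.4  0.1]
theta 95.33 tilt [ 0.0141 -0.0029]
.58,.67,-.285,-.22,.009,.04 (863, (array([ 0.623 , -0.2548]), array([72.3, 13.1]), 4.8), array([ 0.59 , -0.262,  0.012]), array([ 0.657, -0.247,  0.016]))
[[-0.996 -0.093  0.014]
 [-0.093  0.996 -0.003]
 [-0.014 -0.004 -1.   ]]
(173, (array([ 0.3888, -0.3603]), array([73. , 13.7]), 57.7), array([ 0.367, -0.393,  0.006]), array([ 0.409, -0.331,  0.012]))
```

Request:
drive_tool(
  increments=[
    {"rotation": [0, 0, 6.5], "xyz": [0.012, -0.0045, 0], "jaw": 0.5},
    {"rotation": [0, 0, 13], "xyz": [0.025, -0.009, 0], "jaw": 0.5},
    {"rotation": [0, 0, 20], "xyz": [0.038, -0.0135, 0], "jaw": 0.5},
    {"rotation": [0, 0, 27], "xyz": [0.051, -0.018, 0], "jaw": 0.5},
    {"rotation": [0, 0, 34], "xyz": [0.064, -0.0225, 0], "jaw": 0.5},
    {"rotation": [0, 0, 41], "xyz": [0.077, -0.027, 0], "jaw": 0.5},
    {"rotation": [0, 0, 48], "xyz": [0.09, -0.0315, 0], "jaw": 0.5},
    {"rotation": [0, 0, 55], "xyz": [0.103, -0.036, 0], "jaw": 0.5},
    {"rotation": [0, 0, 62], "xyz": [0.116, -0.041, 0], "jaw": 0.5},
    {"rotation": [0, 0, 69], "xyz": [0.13, -0.0455, 0], "jaw": 0.5},
    {"rotation": [0, 0, 76], "xyz": [0.144, -0.0505, 0], "jaw": 0.5},
    {"rotation": [0, 0, 83], "xyz": [0.158, -0.0555, 0], "jaw": 0.5},
    {"rotation": [0, 0, 90], "xyz": [0.172, -0.0605, 0], "jaw": 0.5},
    {"rotation": [0, 0, 97], "xyz": [0.186, -0.0655, 0], "jaw": 0.5},
    {"rotation": [0, 0, 104], "xyz": [0.2, -0.07, 0], "jaw": 0.5},
    {"rotation": [0, 0, 111], "xyz": [0.214, -0.075, 0], "jaw": 0.5},
    {"rotation": [0, 0, 118], "xyz": [0.228, -0.08, 0], "jaw": 0.5},
    {"rotation": [0, 0, 124], "xyz": [0.238, -0.084, 0], "jaw": 0.5},
    {"rotation": [0, 0, 127.3], "xyz": [0.242, -0.085, 0], "jaw": 0.5},
    {"rotation": [0, 0, 127.3], "xyz": [0.242, -0.085, 0], "jaw": 0.5},
  ],
)

```text
time: 26.9
eef_pos: [0.3871, -0.36, 0.1884]
tcp_rot: [[0.532, 0.847, 0.009], [0.847, -0.532, 0.002], [0.006, 0.007, -1.0]]
contact_force: [0.8, 0.1, 0.0]
grip_width: 0.501
```

```bash
python3 w.py w13.png .34,.44,-.41,-.31,.006,.03; python3 - <<'E'
from h import *
from scipy.spatial.transform import Rotation as S
o=bot.get_obs();R=np.array(o['tcp_rot']);print(np.round(R,3))
th=np.radians(-32); G=np.array([[-np.sin(th),np.cos(th),0],[np.cos(th),np.sin(th),0],[0,0,-1]]);
print(np.degrees(S.from_matrix(R.T@G).as_rotvec()), R.T@(np.array([.3888,-.3605,.12])-o['eef_pos']))
E
```

```text
26.95 [ 0.3876 -0.3599  0.1887] [ 0.  -0.   0.3]
theta -31.95 tilt [0.0098 0.0013]
.34,.44,-.41,-.31,.006,.03 (876, (array([ 0.3888, -0.36  ]), array([72.1, 13.2]), 57.4), array([ 0.368, -0.389,  0.009]), array([ 0.41 , -0.332,  0.012]))
[[ 0.529  0.849  0.01 ]
 [ 0.849 -0.529  0.001]
 [ 0.006  0.008 -1.   ]]
[ 0.43769745 -0.3609161   0.05596626] [-0.00037355  0.00079554  0.06871714]
```

Request:
drive_tool(
  increments=[
    {"rotation": [0.44, -0.36, 0.3], "xyz": [-0.001, 0, 0.03], "jaw": 0.5},
    {"rotation": [0.44, -0.36, 0.3], "xyz": [-0.001, 0, 0.06], "jaw": 0.5},
    {"rotation": [0.44, -0.36, 0.3], "xyz": [-0.001, 0, 0.09], "jaw": 0.5},
    {"rotation": [0.44, -0.36, 0.3], "xyz": [-0.001, 0, 0.112], "jaw": 0.5},
    {"rotation": [0.44, -0.36, 0.3], "xyz": [-0.001, 0, 0.121], "jaw": 0.5},
    {"rotation": [0.44, -0.36, 0.3], "xyz": [-0.001, 0, 0.121], "jaw": 0.5},
    {"rotation": [0.44, -0.36, 0.3], "xyz": [-0.001, 0, 0.121], "jaw": 0.5},
    {"rotation": [0.44, -0.36, 0.3], "xyz": [-0.001, 0, 0.121], "jaw": 0},
    {"rotation": [0.44, -0.36, 0.3], "xyz": [-0.001, 0, 0.121], "jaw": 0},
    {"rotation": [0.44, -0.36, 0.3], "xyz": [-0.001, 0, 0.121], "jaw": 0},
    {"rotation": [0.44, -0.36, 0.3], "xyz": [-0.001, 0, 0.121], "jaw": 0},
    {"rotation": [0.44, -0.36, 0.3], "xyz": [-0.001, 0, 0.121], "jaw": 0},
    {"rotation": [0.44, -0.36, 0.3], "xyz": [-0.001, 0, 0.121], "jaw": 0},
    {"rotation": [0.44, -0.36, 0.3], "xyz": [-0.001, 0, 0.121], "jaw": 0},
  ],
)

```text
time: 28.12
eef_pos: [0.3884, -0.3606, 0.0679]
tcp_rot: [[0.533, 0.846, 0.0], [0.846, -0.533, -0.0], [-0.0, 0.0, -1.0]]
contact_force: [-0.2, 0.6, 1.4]
grip_width: 0.168
```

Request:
drive_tool(
  increments=[
    {"rotation": [0, 0, 0], "xyz": [0, 0, 0], "jaw": 0},
    {"rotation": [0, 0, 0], "xyz": [0, 0, -0.015], "jaw": 0},
    {"rotation": [0, 0, 0], "xyz": [0, 0, -0.045], "jaw": 0},
    {"rotation": [0, 0, 0], "xyz": [0, 0, -0.075], "jaw": 0},
    {"rotation": [0, 0, 0], "xyz": [0, 0, -0.1], "jaw": 0},
    {"rotation": [0, 0, 0], "xyz": [0, 0, -0.1], "jaw": 0},
    {"rotation": [0, 0, 0], "xyz": [0, 0, -0.1], "jaw": 0},
  ],
)

```text
time: 28.7
eef_pos: [0.3885, -0.3608, 0.1686]
tcp_rot: [[0.533, 0.846, 0.001], [0.846, -0.533, -0.002], [-0.001, 0.002, -1.0]]
contact_force: [0.2, 0.0, -0.4]
grip_width: 0.164
```

```bash
python3 - <<'E'
from h import *
from scipy.spatial.transform import Rotation as S
o=bot.get_obs();R=np.array(o['tcp_rot']);print(np.round(R,3),o['eef_pos'],o['grip_width'])
th=np.radians(-84.6); G=np.array([[-np.sin(th),np.cos(th),0],[np.cos(th),np.sin(th),0],[0,0,-1]]);
print(np.degrees(S.from_matrix(R.T@G).as_rotvec()), R.T@(np.array([.6265,-.3125,.16])-o['eef_pos']))
E
```

```text
[[ 0.533  0.846  0.001]
 [ 0.846 -0.533 -0.002]
 [-0.001  0.002 -1.   ]] [ 0.38850273 -0.36078875  0.16861044] 0.16374777609946314
[ 1.41753316e-01 -8.75887055e-03  5.23629988e+01] [0.16780608 0.17553221 0.00884355]
```

Request:
drive_tool(
  increments=[
    {"rotation": [0, 0, 2], "xyz": [0.007, 0.0073, 0], "jaw": 0},
    {"rotation": [0, 0, 8], "xyz": [0.024, 0.025, 0], "jaw": 0},
    {"rotation": [0, 0, 14.5], "xyz": [0.044, 0.046, 0], "jaw": 0},
    {"rotation": [0, 0, 21], "xyz": [0.065, 0.068, 0], "jaw": 0},
    {"rotation": [0, 0, 27.5], "xyz": [0.086, 0.09, 0], "jaw": 0},
    {"rotation": [0, 0, 34], "xyz": [0.107, 0.112, 0], "jaw": 0},
    {"rotation": [0, 0, 40], "xyz": [0.128, 0.134, 0], "jaw": 0},
    {"rotation": [0, 0, 46], "xyz": [0.148, 0.155, 0], "jaw": 0},
    {"rotation": [0, 0, 50], "xyz": [0.162, 0.169, 0], "jaw": 0},
    {"rotation": [0, 0, 52.4], "xyz": [0.168, 0.1755, 0.01], "jaw": 0},
    {"rotation": [0, 0, 52.4], "xyz": [0.168, 0.1755, 0.03], "jaw": 0},
    {"rotation": [0, 0, 52.4], "xyz": [0.168, 0.1755, 0.06], "jaw": 0},
    {"rotation": [0, 0, 52.4], "xyz": [0.168, 0.1755, 0.06], "jaw": 0},
    {"rotation": [0, 0, 52.4], "xyz": [0.168, 0.1755, 0.06], "jaw": 0},
    {"rotation": [0, 0, 52.4], "xyz": [0.168, 0.1755, 0.06], "jaw": 0},
  ],
)

```text
time: 29.95
eef_pos: [0.6268, -0.3127, 0.1095]
tcp_rot: [[0.996, 0.093, 0.002], [0.093, -0.996, -0.002], [0.002, 0.002, -1.0]]
contact_force: [0.4, 0.8, 0.8]
grip_width: 0.161
```

```bash
python3 w.py w14.png; python3 -c "
from h import *
im,R,p=grab('side');print(fit(cloud(im,R,p),.585,.67,-.285,-.22,.009,.03)); cv2.imwrite('pics/s14.png',cv2.resize(im['pixels'][150:380,150:500],None,fx=2,fy=2))"
```

```text
30.0 [ 0.627  -0.3128  0.1103] [-0.5  0.1  1. ]
theta -84.65 tilt [ 0.003  -0.0031]
(104, (array([ 0.616 , -0.2551]), array([60.1, 14.4]), 5.7), array([ 0.587, -0.263,  0.009]), array([ 0.644, -0.247,  0.015]))
```

View pics/w14.png

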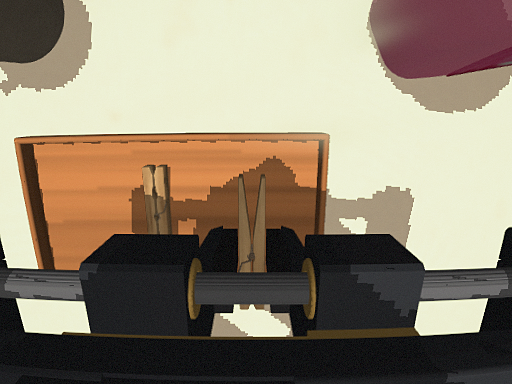

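Request:
drive_tool(
  increments=[
    {"rotation": [0, 0, 0], "xyz": [0, 0, 0.02], "jaw": 0},
    {"rotation": [0, 0, 0], "xyz": [0, 0, 0.033], "jaw": 0},
    {"rotation": [0, 0, 0], "xyz": [0, 0, 0.038], "jaw": 0},
    {"rotation": [0, 0, 0], "xyz": [0, 0, 0.038], "jaw": 0},
    {"rotation": [0, 0, 0], "xyz": [0, 0, 0.038], "jaw": 0},
    {"rotation": [0, 0, 0], "xyz": [0, 0, 0.038], "jaw": 0},
    {"rotation": [0, 0, 0], "xyz": [0, 0, 0.038], "jaw": 0.33},
    {"rotation": [0, 0, 0], "xyz": [0, 0, 0.038], "jaw": 0.33},
    {"rotation": [0, 0, 0], "xyz": [0, 0, 0.038], "jaw": 0.33},
    {"rotation": [0, 0, 0], "xyz": [0, 0, 0.038], "jaw": 0.33},
    {"rotation": [0, 0, 0], "xyz": [0, 0, 0.01], "jaw": 0.33},
    {"rotation": [0, 0, 0], "xyz": [0, 0, -0.02], "jaw": 0.33},
    {"rotation": [0, 0, 0], "xyz": [0, 0, -0.06], "jaw": 0.33},
    {"rotation": [0, 0, 0], "xyz": [0, 0, -0.1], "jaw": 0.33},
    {"rotation": [0, 0, 0], "xyz": [0, 0, -0.12], "jaw": 0.33},
    {"rotation": [0, 0, 0], "xyz": [0, 0, -0.12], "jaw": 0.33},
    {"rotation": [0, 0, 0], "xyz": [0, 0, -0.12], "jaw": 0.33},
  ],
)

```text
time: 31.47
eef_pos: [0.6267, -0.3125, 0.2313]
tcp_rot: [[0.996, 0.093, 0.005], [0.093, -0.996, -0.004], [0.004, 0.005, -1.0]]
contact_force: [0.7, 0.3, -0.9]
grip_width: 0.327
```

```bash
python3 w.py w15.png .585,.67,-.285,-.22,.009,.03 .585,.67,-.34,-.285,.009,.03; python3 - <<'E'
from h import *
im,Ro,p=grab('side'); P=cloud(im,Ro,p); cv2.imwrite('pics/s15.png',cv2.resize(im['pixels'][100:,100:],None,fx=1.9,fy=1.9))
for n,r in {'b1':(.59,.68,-.1,-.01,.05,.13),'b2':(.59,.68,-.01,.08,.05,.13),'soap':(.58,.7,.19,.3,.0245,.05),'timer':(.33,.45,.19,.28,.01,.06),'marker':(.34,.49,-.28,-.2,.008,.03)}.items(): print(n,fit(P,*r))
E
```

```text
31.5167 [ 0.6264 -0.3123  0.2294] [0.1 0.3 0.2]
theta -84.65 tilt [ 0.0021 -0.0025]
.585,.67,-.285,-.22,.009,.03 (812, (array([ 0.6229, -0.2542]), array([71.6, 13.6]), 5.3), array([ 0.59 , -0.263,  0.01 ]), array([ 0.657, -0.246,  0.016]))
.585,.67,-.34,-.285,.009,.03 (689, (array([ 0.6294, -0.3138]), array([71.3, 12.9]), 5.0), array([ 0.595, -0.322,  0.013]), array([ 0.662, -0.305,  0.016]))
b1 (145, (array([ 0.627 , -0.0595]), array([26. , 24.9]), -22.1), array([ 0.615, -0.071,  0.051]), array([ 0.639, -0.049,  0.103]))
b2 (137, (array([0.6334, 0.027 ]), array([30.8, 25. ]), -16.5), array([0.621, 0.017, 0.051]), array([0.647, 0.039, 0.102]))
soap (82, (array([0.6389, 0.2418]), array([66.5, 39.4]), -79.6), array([0.619, 0.213, 0.025]), array([0.658, 0.275, 0.03 ]))
timer (258, (array([0.3873, 0.2215]), array([61.6, 49.9]), -24.0), array([0.359, 0.198, 0.011]), array([0.417, 0.242, 0.05 ]))
marker (292, (array([ 0.4134, -0.2376]), array([134.5,  14.1]), -11.7), array([ 0.351, -0.254,  0.008]), array([ 0.476, -0.223,  0.017]))
```

View pics/s15.png

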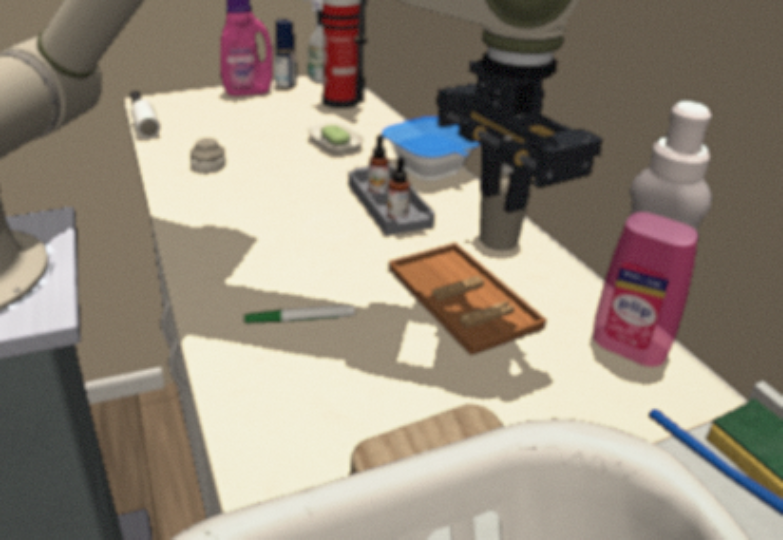

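```bash
python3 -c "
from station import bot; print(bot.sign_off())"
```

```text
the job is handed in; nothing more can be done
None
```

All five things are put away and the job is handed in, at about 31.6 s of the 136 s allowed. Sign-off gives no verdict, so the points below are my own last measurements.

- **Pegs:** both lie flat across the tray, about 60 mm apart. Their tops read about 16 mm above the worktop, which fits a peg lying on the 4 mm floor.
- **Bottles:** one stands in each caddy cell. Their tops read about 105 mm up right after placing and 102–103 mm from the side at the end; 106 mm is expected. I saw no lean in the last picture, but I did not measure their tilt angle.
- **Soap:** it lies flat and lengthwise in the dish. Its centre is within about 4 mm of the dish centre and its length within about 3°.
- **Marker and timer:** both are within about 2 mm of where they started, which is within the measuring error.
- **Gripper:** it was holding nothing and clear of everything, with the TCP at 0.23 m. The forces read at the end of each move never passed about 5 N.

The side camera puts the bottles about 4–9 mm nearer to itself than the wrist camera does, because it sees only their near faces; both views place them well inside the cells. No check failed.

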